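# Pick the wider press stamp out of two closed cases

### The arm

A 7-joint arm with a two-finger parallel gripper is mounted at the origin on the work surface. World frame = base frame: x ahead of the robot, y to its left, z up, the work surface at z = 0. Lengths are in m, angles in rad, forces in N, time in s.
With the tool pointing down it reaches from about 0.4 to 0.875 m from the base axis. Payload 6.5 kg.
Tool frame: the origin (TCP) lies midway between the tips of the shut fingers; the grasp point (between the pads) lies 19 mm behind it; y points along the fingers, x is the direction in which the jaws open and shut, and the axes are right-handed (so a half turn about y gives the same grasp; the last joint's range is limited). The gripper opens to 88 mm and grips with 3 to 60 N. Pads are 18 mm wide; open, the fingers measure 123 mm over their backs; the gripper's body (75 mm by 187 mm) begins 45 mm behind the grasp point.
Start: joints at [1.135, 0.536, -0.004, 1.538, 0.003, 1.067, -0.071], TCP at [0.235, -0.606, 0.239] pointing down, gripper open.
Joint ranges: [-2.7, 2.7], [-0.37, 2.16], [-1.27, 1.26], [0.24, 2.4], [-1.31, 4.45], [0.19, 1.91], [-2.76, 2.76]. Speed limits (rad/s): [2.39, 2.39, 3.14, 3.14, 3.14, 3.14, 3.14].

### API

Orientations are given as a rotation vector (axis times angle).
In Python, from cell import bot, eyes, hand_in gives the robot as it stands.
- The arm moves only by the tool step_arm, never from a script. Its argument "moves" is a list that holds one entry, the list of rows, each a list of 7 numbers: the shift along the tool's x, y, z normalised to -1 to 1, where 1 is 0.15 m, then the turn, a rotation vector about the tool's x, y, z normalised to -1 to 1, where 1 is 45 degrees, then the closure in counts, from 0 (fully open) to 255 (shut). A call has 1 to 12 rows; each row is the pose to reach, as a shift and turn from the pose commanded when the call began, along the tool's axes at that moment; what a row does not reach only later rows make up. A row lasts 1/8 s, in which the tool goes at most 62.5 mm and 10.7 degrees, less where a joint would pass 70% of its speed; a pose out of reach is approached as far as the arm can. A call with a number of a shift or a turn outside -1 to 1 is refused whole. A call with a gripper value outside its range is refused whole. The fingers move at their own pace and stop on an object; the grip force is fixed at half the most. Time passes only in rows, so rows that repeat a pose let the fingers close. It gives the time, the measured TCP pose, the force and the opening at its end, in the units of the state.
- bot.observe(): the state, without advancing time (a new reading comes with each control period).
- eyes.capture(name): name is "side" or "top"; returns a dict with "img" (384x512x3 uint8, red, green, blue), "intrinsics" (3x3 intrinsics, pixels), "pose" (4x4, takes a point from camera to world coordinates). Camera axes: x right, y up, looking along -z (the intrinsics and any distortion apply to the point x, -y, -z); pixel columns grow to the right and rows downward; lengths in m; the calibration is good to about 2 mm. A picture is of the moment at which its call begins. There is no depth.
- hand_in(): hands the job in, once; it reports no verdict.
The state is a dict: "clock": time; "joints": joint angles; "joint_vel": joint speeds; "tau": joint torques, N m; "tool_pos": TCP position; "tool_rot": TCP orientation; "ft_force": force on the tool from outside, world axes, zero at the start; "torque": the same for the moment, N m; "gripper_width": opening from 0.0 (shut) to 1.0 (fully open).
Only numpy, scipy, OpenCV 4.12 (cv2) and the standard library are available. Lean on these libraries where they do the work, as an engineer would, in place of code of your own. Each camera call takes 0.05 s, during which the arm holds its last target.

### The job

The two hinged plywood cases each hold one graphite press stamp. Raise both lids until they stand about upright, and leave both up while you compare the stamps; only then lift out the wider one and set it down upright on the cork pad, wholly on the pad and without dropping it. Leave the narrower stamp in its case, and do not disturb the green glass vase or the amber glass paperweight.

Things in the scene. Friction and masses are not known exactly. Their poses are not given: they have to be found in the camera images.
- case_a: One of two identical open-topped plywood cases, fixed to the bench: 180 (x) by 160 (y) by 85 mm high, walls and floor 8 mm thick. Origin: centre of its underside; x points to the hinge side, away from the robot, z up. Closed by a lid at the start. It may stand left, centre or right. Either case may hold the wider stamp.
- case_b: The other plywood case, same as case_a.
- lid_a (a joint): Lid angle of case_a in rad: 0 shut, grows as the free edge near the robot rises about the hinge on the far upper rim; 1.57 is upright, stop at 1.9. Counts as open above 1.2. The stiff hinge (friction 0.40 N m, lid 0.3 kg) holds the lid at any angle; lifting by the handle takes about 4 N.
- lid_b (a joint): Lid angle of case_b, same as lid_a.
- lid_a_handle (a point): Middle of the steel bar handle of lid_a: a round bar 11 mm thick and 80 mm long, parallel to the case's y and to the hinge, on a post at each end. Its axis is 35 mm off the top face of the 8 mm lid, 12 mm in from the lid's free edge and 168 mm from the hinge, so 128 mm above the bench when shut. A tool that stays pointing down can hold it lightly and follow the arc; the bar turns between the fingers.
- lid_b_handle (a point): Middle of the bar handle of lid_b, same as lid_a_handle.
- lid_a_hinge (a point): Middle of the hinge axis of lid_a, on the far upper rim of case_a, 90 mm beyond the case's centre and 85 mm above the bench; the axis runs along the case's y.
- lid_b_hinge (a point): Middle of the hinge axis of lid_b, same as lid_a_hinge.
- stamp_wide: The wider press stamp: a loose round black graphite disc 90 mm across and 22 mm thick with an upright round beech handle, 28 mm across, on its middle; 70 mm tall in all, 0.2 to 0.45 kg. Stands upright near the middle of one case, on its floor. Origin: centre of its underside, z up along the handle.
- stamp_wide_grip (a point): On the axis of the wide stamp's handle, 55 mm above its underside: where to grip it (28 mm wide from any side).
- stamp_narrow: The narrower press stamp, to be left in its case: same shape and height but with a disc 60 mm across. Origin: centre of its underside.
- pad: Square cork pad, 160 by 160 by 8 mm thick, fixed flat on the bench left, centre or right, wherever no case stands. Origin: centre of its underside, x and y along its sides.
- vase: Green glass vase, 110 mm tall and 76 mm across, loose on the bench beyond the cases; leave it alone. Origin: centre of its underside.
- paperweight: Amber glass paperweight, 51 mm tall and 72 mm across, loose on the bench beyond the cases; leave it alone. Origin: centre of its underside.
Mind the look-alikes: they are no part of the job. Leave any turquoise look-alike of the case_a alone.

How it is judged:
On the way:
1. both lids stand open (each above 1.2 rad) at the same time, with both stamps still in their cases (value of joint each of lid_a, lid_b above 1.2 rad and distance of each of stamp_wide, stamp_narrow from where it was at the start of the episode below 0.04 m), for 0.2 s.
At the end, for the whole second after the job is handed in: The wide stamp stands upright (within 0.1 rad) and at rest on the cork pad with its disc wholly on it (centre within 38 mm of the pad's centre along each side), released; the narrow stamp is still in its case, upright and within 40 mm of where it stood. The lids may be open or shut (x of stamp_wide in the frame of pad between -0.038 and 0.038 m and y of stamp_wide in the frame of pad between -0.038 and 0.038 m and z of stamp_wide in the frame of pad between 0.004 and 0.014 m and angle between stamp_wide's own z axis and vertical below 0.1 rad and linear speed of stamp_wide below 0.02 m/s and distance of stamp_narrow from where it was at the start of the episode below 0.04 m and angle between stamp_narrow's own z axis and vertical below 0.2 rad); the robot touches nothing.
It fails at once if the wide stamp is dropped (moves faster than 0.7 m/s while not held) (linear speed of stamp_wide above 0.7 m/s and contact force between stamp_wide and the fingers below 0.05 N).
It fails at once if the green vase is moved by more than 30 mm (distance of vase from where it was at the start of the episode above 0.03 m).
It fails at once if the amber paperweight is moved by more than 30 mm (distance of paperweight from where it was at the start of the episode above 0.03 m).
It also fails if it takes over 72 s, if anything falls off the work surface, if the arm or the gripper's body presses on something with over 40 N, if the wrist force passes 120 N, or if a joint passes its speed limit or range.

## Working session

There is one attempt and no reset: what is moved stays moved. The work goes in short steps, Python scripts to look and compute and a tool call to move; the robot and the scene stay as the last step left them, time stands still between calls to the robot, and variables do not carry over. Pictures are saved under pics/ and viewed, and the job is handed in when it is done.

Besides the shell and the picture viewer there is one more tool, called as name([rows], argument=value, ...), one row to a line, values as JSON. step_arm: Moves the arm, as the interface text tells. Its arguments: {"type":"object","properties":{"moves":{"type":"array","items":{"type":"array","items":{"type":"array","items":{"type":"number"}}}}},"required":["moves"]}

```bash
ls; mkdir -p pics
python3 - <<'E'
from cell import bot,eyes
import cv2,numpy as np
np.set_printoptions(precision=4,suppress=True)
for n in("top","side"):
    c=eyes.capture(n); cv2.imwrite(f"pics/{n}0.png",c["img"][...,::-1]); print(c["intrinsics"],c["pose"],[k for k in c])
print(bot.observe())
E
```

```text
pics
[[370.0409   0.     262.3148]
 [  0.     370.0409 193.7889]
 [  0.       0.       1.    ]] [[ 0.012   0.9899 -0.1414  0.4013]
 [-0.9997  0.0147  0.0182  0.1373]
 [ 0.0201  0.1411  0.9898  1.3546]
 [ 0.      0.      0.      1.    ]] ['img', 'intrinsics', 'pose']
[[462.4213   0.     259.1696]
 [  0.     462.4213 197.1878]
 [  0.       0.       1.    ]] [[-0.7657  0.4592 -0.4503 -0.1945]
 [-0.6432 -0.5506  0.5321  0.9958]
 [-0.0036  0.6971  0.717   1.2867]
 [ 0.      0.      0.      1.    ]] ['img', 'intrinsics', 'pose']
{'clock': 0.1, 'joints': array([ 1.1348,  0.5371, -0.0044,  1.5387,  0.0026,  1.0673, -0.0712]), 'joint_vel': array([ 0.    , -0.0014, -0.0003, -0.0018,  0.0011,  0.0014, -0.0004]), 'tau': array([  0.0025, -57.2081,   0.9936, -25.2233,  -0.0562,   0.0135,
         0.0001]), 'tool_pos': array([ 0.2347, -0.6056,  0.2379]), 'tool_rot': array([-1.3611,  0.9335, -0.9313]), 'ft_force': array([-0.4234,  0.3801, -0.8976]), 'torque': array([-0.0634,  0.0573, -0.0195]), 'gripper_width': 1.0005053751556372}
```

View pics/top0.png

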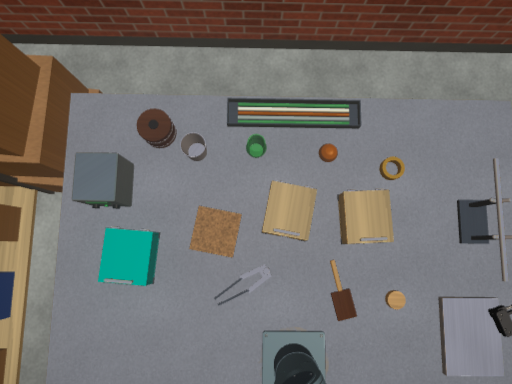

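View pics/side0.png

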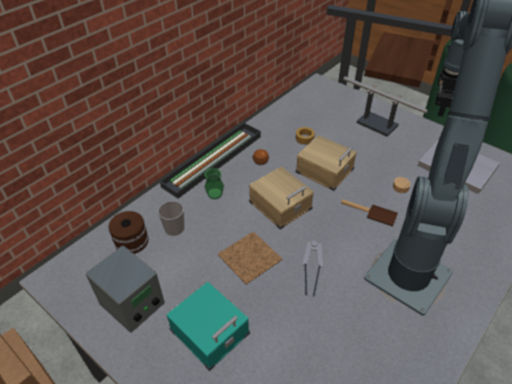

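The top view shows plywood lids at about (290,210) and (367,217), with handles near (286,232) and (373,239). The cork pad is at (216,231), the vase at (257,147) and the paperweight at (328,152). The turquoise decoy is at (128,257). Next I'll measure these.

```bash
cat > h.py <<'E'
from cell import bot,eyes
import cv2,numpy as np
from scipy.spatial.transform import Rotation as R
np.set_printoptions(precision=4,suppress=True)
def cap(n,f=None):
    c=eyes.capture(n)
    if f: cv2.imwrite("pics/"+f,c["img"][...,::-1])
    return c
def ray(c,u,v):
    K,P=c["intrinsics"],c["pose"]
    d=np.array([(u-K[0,2])/K[0,0],-(v-K[1,2])/K[1,1],-1.]); return P[:3,3],P[:3,:3]@d
def onz(c,u,v,z):
    o,d=ray(c,u,v); return o+d*(z-o[2])/d[2]
def pix(c,p):
    K,P=c["intrinsics"],c["pose"]; q=P[:3,:3].T@(np.asarray(p)-P[:3,3])
    return np.array([K[0,0]*q[0]/-q[2]+K[0,2], K[1,1]*q[1]/q[2]+K[1,2]])
def tri(c1,p1,c2,p2):
    o,d=ray(c1,*p1);q,e=ray(c2,*p2)
    s=np.linalg.lstsq(np.c_[d,-e],q-o,rcond=None)[0]
    return (o+d*s[0]+q+e*s[1])/2, np.linalg.norm(o+d*s[0]-q-e*s[1])
def blobs(m,amin=60):
    n,l,s,c=cv2.connectedComponentsWithStats(m.astype(np.uint8)); return [(l==i,s[i],c[i]) for i in range(1,n) if s[i,4]>=amin]
E
python3 - <<'E'
from h import *
c=cap("top"); s=cap("side"); hsv=cv2.cvtColor(c["img"],cv2.COLOR_RGB2HSV)
for p in [(290,205),(367,205),(216,225),(286,232),(373,239),(257,147),(328,152)]: print(p,hsv[p[1],p[0]])
im=c["img"][170:270,180:410]; cv2.imwrite("pics/z.png",cv2.resize(im,None,fx=3.4,fy=3.4,interpolation=cv2.INTER_CUBIC)[...,::-1])
im=s["img"][120:290,200:380]; cv2.imwrite("pics/zs.png",cv2.resize(im,None,fx=3.5,fy=3.5,interpolation=cv2.INTER_CUBIC)[...,::-1])
E
```

```text
(290, 205) [ 19  94 173]
(367, 205) [ 19  96 173]
(216, 225) [ 15 125 155]
(286, 232) [118  19 157]
(373, 239) [118  23 158]
(257, 147) [ 65 123 143]
(328, 152) [ 13 190 164]
```

View pics/z.png

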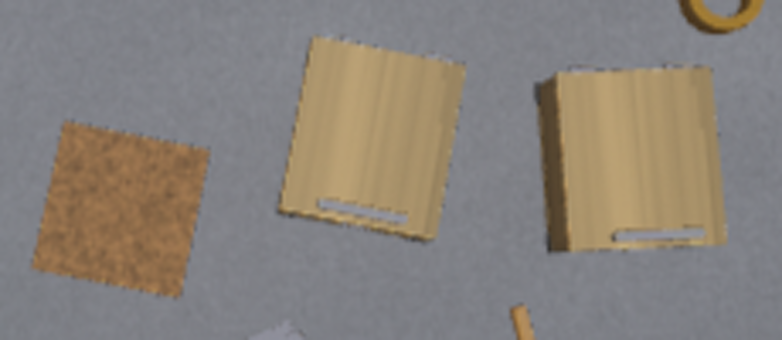

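View pics/zs.png

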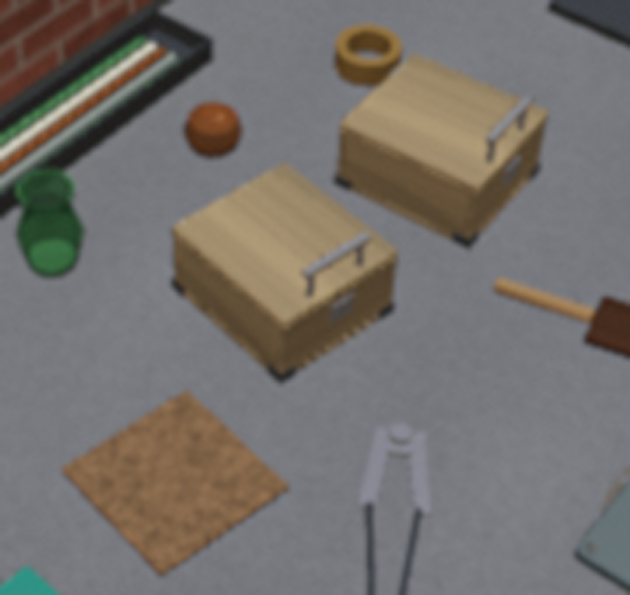

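The crops show both shut plywood cases clearly, with bar handles at the robot side and the empty pad on the left. Next are the poses.

Run:
```python
from h import *
c=cap("top"); s=cap("side"); hsv=cv2.cvtColor(c["img"],cv2.COLOR_RGB2HSV).astype(int); H,S,V=hsv[...,0],hsv[...,1],hsv[...,2]
print("-- lids (z .093)")
m=(abs(H-19)<5)&(S>70)&(V>140)
def rect(b,z):
    cn=max(cv2.findContours(b.astype(np.uint8),cv2.RETR_EXTERNAL,cv2.CHAIN_APPROX_NONE)[0],key=cv2.contourArea)
    w=np.array([onz(c,u,v,z)[:2] for u,v in cn[:,0,:]]).astype(np.float32)
    (cc,sz,a)=cv2.minAreaRect(w); 
    return np.array(cc),sz,a
for b,st,ce in blobs(m,1000):
    print(st,ce,*rect(b,.093))
    x,y,w,h=st[:4]
    sub=np.zeros_like(m); sub[y:y+h,x:x+w]=1
    hm=sub&(S<45)&(V>135)&(cv2.dilate(cv2.morphologyEx(b.astype(np.uint8),cv2.MORPH_CLOSE,np.ones((9,9))),np.ones((1,1)))>0)
    for bb,s2,c2 in blobs(hm,10):
        ys,xs=np.nonzero(bb); w2=np.array([onz(c,u,v,.128)[:2] for u,v in zip(xs,ys)])
        d=w2-w2.mean(0); U,S_,Vt=np.linalg.svd(d,full_matrices=False); t=d@Vt[0]
        print("  handle",s2,c2,w2.mean(0),Vt[0],np.ptp(t), np.degrees(np.arctan2(Vt[0,1],Vt[0,0])))
print("-- pad")
m=(H>=8)&(H<18)&(S>95)&(V>90)
for b,st,ce in blobs(m,1000): print(st,ce,*rect(b,.008))
print("-- vase/pw")
for nm,mm in (("v",(H>50)&(H<75)&(S>90)),("p",(H<16)&(S>170)&(V>120))):
    for b,st,ce in blobs(mm,120): print(nm,st,ce,onz(c,*ce,.03))
```

```text
-- lids (z .093)
[ 262  181   55   59 2277] [289.3083 209.2714] [0.5273 0.021 ] (0.15815898776054382, 0.17811767756938934) 79.93920135498047
  handle [274 229  26   7  71] [286.4366 231.7465] [0.451  0.0335] [-0.1674 -0.9859] 0.08420274906753208 -99.63822808219984
[   0  186   35  198 3462] [ 15.2972 274.5367] [0.2832 0.9161] (0.6400630474090576, 0.11368416249752045) 6.322117805480957
[ 344  190   50   54 2277] [367.7145 215.5257] [ 0.5098 -0.2497] (0.17814543843269348, 0.1587405651807785) 3.2912824153900146
  handle [361 237  27   4  73] [373.6164 238.6438] [ 0.4319 -0.2557] [ 0.0677 -0.9977] 0.0871534400070169 -86.11792408741866
[ 190  206   51   51 1145] [215.1293 231.2017] [0.4522 0.2714] (0.1478530466556549, 0.14776380360126495) 79.5074691772461
-- pad
[   0   48  101  124 5052] [ 35.1105 112.7975] [0.9007 0.9503] (0.4096919894218445, 0.4317721426486969) 81.74183654785156
[ 190  206   51   51 1887] [215.2056 231.3386] [0.4546 0.2813] (0.15772119164466858, 0.15557029843330383) 79.45491790771484
-- vase/pw
v [238 102 111   6 390] [293.8179 104.6231] [ 0.9301 -0.0012  0.03  ]
v [238 120 111   4 299] [291.3679 121.6187] [0.8637 0.0079 0.03  ]
v [247 134  19  23 313] [255.3387 145.8722] [0.7684 0.1408 0.03  ]
p [239 112 110   4 249] [294.6948 113.1526] [ 0.8968 -0.0045  0.03  ]
p [322 145  15  14 171] [328.8947 151.4503] [ 0.7519 -0.1309  0.03  ]
```

```bash
cat >> h.py <<'E'
CASE={'C':(np.array([.5273,.0215]),np.radians(-9.9)),'R':(np.array([.5095,-.2505]),np.radians(3.5))}
def toolR(yaw):  # tool x at this yaw, y down
    x=np.array([np.cos(yaw),np.sin(yaw),0]); y=np.array([0,0,-1.]); return np.c_[x,y,np.cross(x,y)]
def handle(k,th):
    c,a=CASE[k]; r=np.hypot(.168,.043); p=np.arctan2(.043,.168)+th
    d=.09-r*np.cos(p); return np.r_[c+d*np.array([np.cos(a),np.sin(a)]),.085+r*np.sin(p)]
def rel(p0,R0,p,Rt):
    t=R0.T@(np.asarray(p)-p0)/.15; rv=R.from_matrix(R0.T@Rt).as_rotvec()/(np.pi/4); return np.r_[t,rv]
E
python3 - <<'E'
from h import *
o=bot.observe(); R0=R.from_rotvec(o["tool_rot"]).as_matrix(); print(R0)
yaw0=np.degrees(np.arctan2(R0[1,0],R0[0,0]));print(yaw0, o["joints"])
for k in CASE: print(k,handle(k,0))
h=handle('R',0); 
for y in (3.5,183.5): 
  print(y,rel(o["tool_pos"],R0,h-[0,0,.019]+[0,0,.08],toolR(np.radians(y))))
E
```

```text
[[ 0.3615 -0.0003  0.9324]
 [-0.9324  0.0005  0.3615]
 [-0.0005 -1.     -0.0001]]
-68.80857236616976 [ 1.1348  0.5367 -0.0044  1.5382  0.0026  1.0673 -0.0712]
C [0.4505 0.0349 0.128 ]
R [ 0.4316 -0.2553  0.128 ]
3.5 [-1.7049  0.3303  2.0683 -0.0004 -1.6069 -0.0007]
183.5 [-1.7049  0.3303  2.0683  0.0007  2.3931 -0.0004]
```

step_arm([
  [[-0.2, 0.04, 0.24, 0, -0.2, 0, 0], [-0.4, 0.08, 0.48, 0, -0.4, 0, 0], [-0.6, 0.12, 0.72, 0, -0.6, 0, 0], [-0.8, 0.16, 0.96, 0, -0.8, 0, 0], [-0.8, 0.16, 0.96, 0, -0.8, 0, 0]],
])

```text
clock: 0.92
tool_pos: [0.3281, -0.4385, 0.2145]
tool_rot: [-1.523, 0.443, -0.443]
ft_force: [-0.1, -0.8, -0.6]
gripper_width: 1.003
```

```bash
cat >> h.py <<'E'
def to(p,yawdeg):
    o=bot.observe(); R0=R.from_rotvec(o["tool_rot"]).as_matrix()
    return rel(o["tool_pos"],R0,p,toolR(np.radians(yawdeg)))
E
python3 - <<'E'
from h import *
o=bot.observe(); print(o["clock"],o["tool_pos"],o["joints"])
print(to(handle('R',0)+[0,0,.061],3.5))
E
```

```text
0.925 [ 0.3281 -0.4385  0.2145] [ 1.0031  0.4014 -0.1979  1.8251  0.0939  0.9255  0.1983]
[-0.0716  0.173   1.4006 -0.003  -0.7978 -0.0001]
```

step_arm([
  [[-0.01, 0.03, 0.25, 0, -0.2, 0, 0], [-0.03, 0.06, 0.5, 0, -0.4, 0, 0], [-0.04, 0.09, 0.75, 0, -0.6, 0, 0], [-0.05, 0.12, 1.0, 0, -0.8, 0, 0], [-0.05, 0.12, 1.0, 0, -0.8, 0, 0]],
])

```text
clock: 1.55
tool_pos: [0.402, -0.3105, 0.1967]
tool_rot: [-1.57, -0.047, 0.046]
ft_force: [-0.6, -0.3, 0.4]
gripper_width: 0.995
```

Run:
```python
from h import *
o=bot.observe(); print(o["clock"],o["tool_pos"],o["joints"])
print(to(handle('R',0)+[0,0,.061],3.5)); print(to(handle('R',0)-[0,0,.019],3.5))
```

```text
1.55 [ 0.402  -0.3105  0.1967] [ 0.8792  0.3788 -0.38    1.9314  0.1801  0.864   0.4651]
[ 0.2189  0.0517  0.3556 -0.001  -0.0029  0.0008]
[ 0.2186  0.585   0.3552 -0.001  -0.0029  0.0008]
```

step_arm([
  [[0.11, 0.03, 0.18, 0, 0, 0, 0], [0.22, 0.05, 0.355, 0, 0, 0, 0], [0.22, 0.05, 0.355, 0, 0, 0, 0], [0.22, 0.3, 0.355, 0, 0, 0, 0], [0.22, 0.48, 0.355, 0, 0, 0, 0], [0.22, 0.58, 0.355, 0, 0, 0, 0], [0.22, 0.58, 0.355, 0, 0, 0, 0]],
])

```text
clock: 2.42
tool_pos: [0.4299, -0.258, 0.1091]
tool_rot: [-1.57, -0.041, 0.043]
ft_force: [0.4, 0.7, 0.0]
gripper_width: 0.998
```

Run:
```python
from h import *
o=bot.observe(); print(o["clock"],o["tool_pos"],o["ft_force"],to(handle('R',0)-[0,0,.019],3.5))
s=cap("side"); t=cap("top")
a=cv2.resize(s["img"][80:230,260:440],(720,600),interpolation=cv2.INTER_CUBIC); cv2.imwrite("pics/s1.png",a[...,::-1])
a=cv2.resize(t["img"][170:270,310:430],(720,600),interpolation=cv2.INTER_CUBIC); cv2.imwrite("pics/t1.png",a[...,::-1])
```

```text
2.425 [ 0.4299 -0.258   0.1091] [0.4376 0.7059 0.0077] [ 0.0126  0.0009  0.0176 -0.0003 -0.0096 -0.002 ]
```

View pics/s1.png

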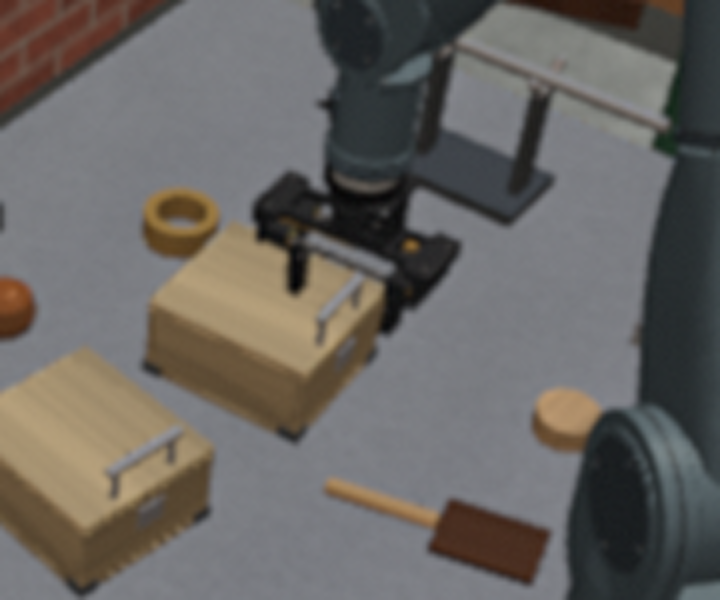

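View pics/t1.png

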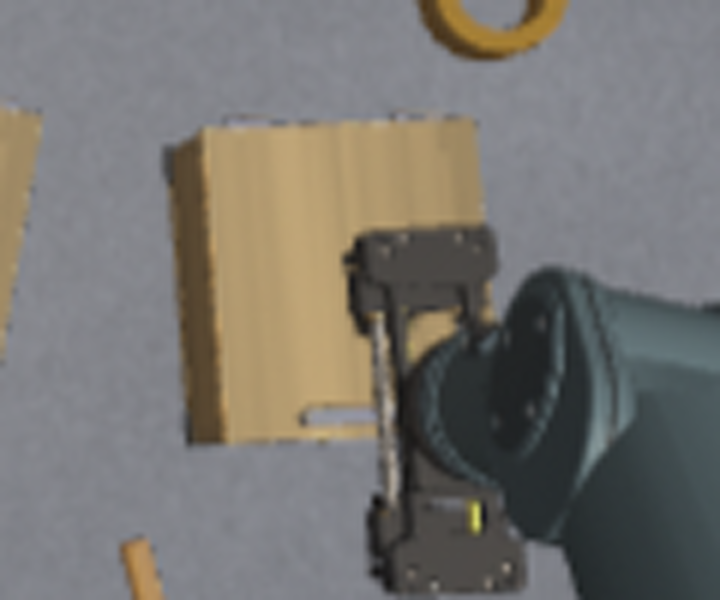

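The side view shows a finger on each side of the handle bar, with the bar at crop (340,310) and fingers at (298,265) and (392,310). Now I'll close the gripper.

step_arm([
  [[0.01, 0, 0.02, 0, -0.01, 0, 150], [0.01, 0, 0.02, 0, -0.01, 0, 255], [0.01, 0, 0.02, 0, -0.01, 0, 255], [0.01, 0, 0.02, 0, -0.01, 0, 255], [0.01, 0, 0.02, 0, -0.01, 0, 255], [0.01, 0, 0.02, 0, -0.01, 0, 255], [0.01, 0, 0.02, 0, -0.01, 0, 255], [0.01, 0, 0.02, 0, -0.01, 0, 255]],
])

```text
clock: 3.52
tool_pos: [0.4299, -0.254, 0.1093]
tool_rot: [-1.57, -0.046, 0.053]
ft_force: [-11.0, -0.7, 6.8]
gripper_width: 0.12
```

```bash
cat >> h.py <<'E'
def arc(k,th0,n=12,step=np.radians(4)):
    # rows relative to handle at th0, tool x=case x
    p0=handle(k,th0); c,a=CASE[k]; Rt=toolR(a)
    for i in range(1,n+1):
        print(i, np.round(rel(p0,Rt,handle(k,th0+i*step),Rt)[:3],3))
E
python3 - <<'E'
from h import *
o=bot.observe(); print(o["clock"],o["tool_pos"],o["ft_force"],o["gripper_width"],to(handle('R',0)-[0,0,.019],3.5))
arc('R',0); arc('R',np.radians(48))
E
```

```text
3.525 [ 0.4299 -0.254   0.1093] [-10.9711  -0.7244   6.772 ] 0.11963548953783748 [ 0.0111  0.002  -0.0092 -0.0009  0.0025 -0.0059]
1 [ 0.023 -0.077  0.   ]
2 [ 0.051 -0.153  0.   ]
3 [ 0.084 -0.227  0.   ]
4 [ 0.122 -0.298  0.   ]
5 [ 0.166 -0.366 -0.   ]
6 [ 0.213 -0.431  0.   ]
7 [ 0.266 -0.492  0.   ]
8 [ 0.322 -0.55   0.   ]
9 [ 0.382 -0.604  0.   ]
10 [ 0.446 -0.653  0.   ]
11 [ 0.513 -0.698  0.   ]
12 [ 0.584 -0.737  0.   ]
1 [ 0.073 -0.035 -0.   ]
2 [ 0.148 -0.065 -0.   ]
3 [ 0.225 -0.089 -0.   ]
4 [ 0.303 -0.108 -0.   ]
5 [ 0.383 -0.122 -0.   ]
6 [ 0.463 -0.13  -0.   ]
7 [ 0.544 -0.132 -0.   ]
8 [ 0.624 -0.129 -0.   ]
9 [ 0.704 -0.12  -0.   ]
10 [ 0.784 -0.105 -0.   ]
11 [ 0.862 -0.085 -0.   ]
12 [ 0.939 -0.06  -0.   ]
```

The bar is gripped, at 10.6 mm opening. It sits about 1.7 mm nearer than commanded, so I'll take that offset out along the arc.

step_arm([
  [[0.012, -0.077, 0, 0, 0, 0, 255], [0.04, -0.153, 0, 0, 0, 0, 255], [0.073, -0.227, 0, 0, 0, 0, 255], [0.111, -0.298, 0, 0, 0, 0, 255], [0.155, -0.366, 0, 0, 0, 0, 255], [0.203, -0.431, 0, 0, 0, 0, 255], [0.256, -0.492, 0, 0, 0, 0, 255], [0.312, -0.55, 0, 0, 0, 0, 255], [0.372, -0.604, 0, 0, 0, 0, 255], [0.436, -0.653, 0, 0, 0, 0, 255], [0.503, -0.698, 0, 0, 0, 0, 255], [0.574, -0.737, 0, 0, 0, 0, 255]],
])

```text
clock: 5.03
tool_pos: [0.518, -0.2489, 0.2183]
tool_rot: [-1.57, -0.049, 0.051]
ft_force: [6.6, -6.3, -22.8]
gripper_width: 0.103
```

```bash
cat >> h.py <<'E'
def lidang(k,p):
    c,a=CASE[k]; g=np.asarray(p)+[0,0,.019]; d=(g[:2]-c)@[np.cos(a),np.sin(a)]-.09; z=g[2]-.085
    return np.degrees(np.arctan2(z,-d)-np.arctan2(.043,.168)), np.hypot(d,z)
E
python3 - <<'E'
from h import *
o=bot.observe(); print(o["clock"],o["tool_pos"],o["ft_force"],o["gripper_width"],to(handle('R',np.radians(48))-[0,0,.019],3.5),lidang('R',o["tool_pos"]))
s=cap("side","s2.png")
E
```

```text
5.025 [ 0.518  -0.2489  0.2183] [  6.5679  -6.2632 -22.828 ] 0.10344855213220039 [ 0.0063 -0.0089 -0.0075 -0.0007  0.003  -0.0018] (np.float64(47.5161095578767), np.float64(0.17267424506006557))
```

View pics/s2.png

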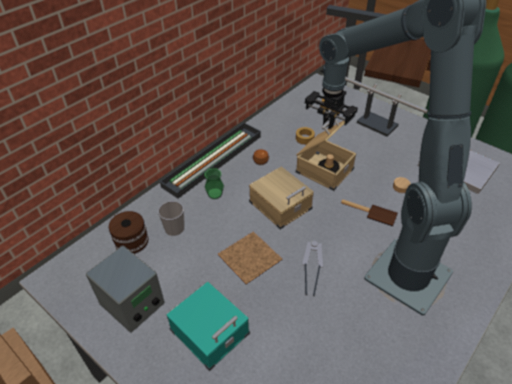

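The side view shows the right lid about half open, the bar still held, and a stamp inside at (330,160). The pull is slightly radial, so I'll bring the rest of the arc in by about 1.5 mm.

step_arm([
  [[0.076, -0.026, 0, 0, 0, 0, 255], [0.151, -0.055, 0, 0, 0, 0, 255], [0.228, -0.079, 0, 0, 0, 0, 255], [0.306, -0.098, 0, 0, 0, 0, 255], [0.385, -0.112, 0, 0, 0, 0, 255], [0.465, -0.12, 0, 0, 0, 0, 255], [0.545, -0.122, 0, 0, 0, 0, 255], [0.625, -0.119, 0, 0, 0, 0, 255], [0.704, -0.11, 0, 0, 0, 0, 255], [0.784, -0.095, 0, 0, 0, 0, 255], [0.835, -0.083, 0, 0, 0, 0, 255], [0.835, -0.083, 0, 0, 0, 0, 255]],
])

```text
clock: 6.58
tool_pos: [0.6413, -0.2416, 0.231]
tool_rot: [-1.571, -0.045, 0.054]
ft_force: [-2.7, -4.6, -15.2]
gripper_width: 0.098
```

Run:
```python
from h import *
o=bot.observe(); print(o["clock"],o["tool_pos"],o["ft_force"],o["gripper_width"],lidang('R',o["tool_pos"]))
s=cap("side","s3.png")
```

```text
6.575 [ 0.6413 -0.2416  0.231 ] [ -2.6624  -4.6049 -15.1654] 0.09831014207916179 (np.float64(89.94154415056006), np.float64(0.1703143250176166))
```

View pics/s3.png

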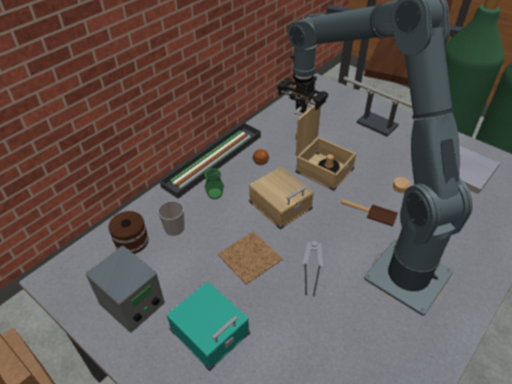

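The right lid now stands upright. I'll open the fingers only partway so the inner finger doesn't push the lid, then lift away.

step_arm([
  [[0, 0, 0, 0, 0, 0, 185], [0, 0, 0, 0, 0, 0, 185], [0, 0, 0, 0, 0, 0, 185], [0, -0.15, 0, 0, 0, 0, 185], [0, -0.35, 0, 0, 0, 0, 185], [0, -0.5, 0, 0, 0, 0, 185], [0, -0.5, 0, 0, 0, 0, 185]],
])

```text
clock: 7.5
tool_pos: [0.6445, -0.2402, 0.3103]
tool_rot: [-1.571, -0.054, 0.046]
ft_force: [0.3, 0.5, -1.1]
gripper_width: 0.275
```

Run:
```python
from h import *
o=bot.observe(); print(o["clock"],o["tool_pos"],o["ft_force"],o["gripper_width"],o["joints"])
print(to(handle('C',0)+[0,0,.061],-9.9))
s=cap("side","s4.png"); t=cap("top","t4.png")
```

```text
7.5 [ 0.6445 -0.2402  0.3103] [ 0.2826  0.4753 -1.0516] 0.27541765302078314 [ 0.5344  0.5761 -0.3893  1.3295  0.2181  1.2727  0.203 ]
[-1.1777  0.8008  1.9143  0.001   0.3013  0.0062]
```

View pics/s4.png

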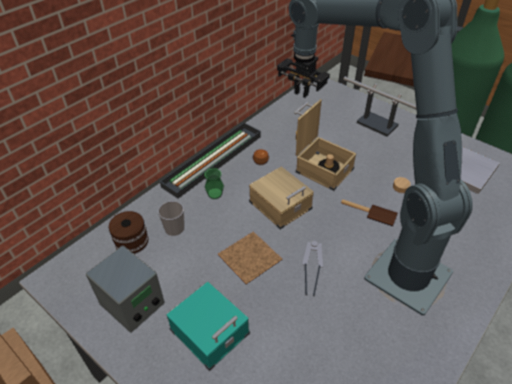

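View pics/t4.png

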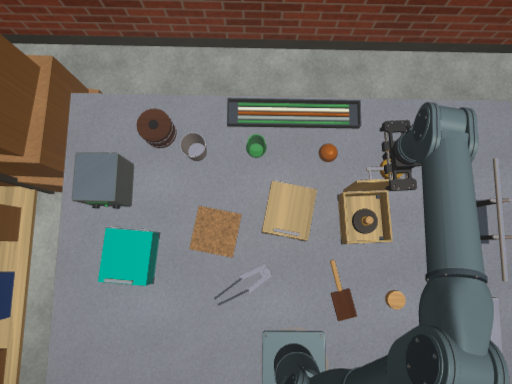

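The right lid stays up by itself and the gripper is clear. A stamp is visible in that case at top-view (366,221). Next is the centre case.

step_arm([
  [[-0.1, 0, 0.25, 0, 0.08, 0, 0], [-0.25, 0, 0.5, 0, 0.15, 0, 0], [-0.4, 0, 0.75, 0, 0.22, 0, 0], [-0.6, 0, 0.95, 0, 0.3, 0, 0], [-0.6, 0, 0.95, 0, 0.3, 0, 0], [-0.6, 0, 0.95, 0, 0.3, 0, 0]],
])

```text
clock: 8.35
tool_pos: [0.5443, -0.1047, 0.3071]
tool_rot: [-1.567, 0.136, -0.135]
ft_force: [0.3, 0.0, -0.5]
gripper_width: 0.93
```

Run:
```python
from h import *
o=bot.observe(); print(o["clock"],o["tool_pos"],o["joints"])
print(to(handle('C',0)+[0,0,.061],-9.9))
```

```text
8.35 [ 0.5443 -0.1047  0.3071] [ 0.4312  0.3348 -0.4085  1.6984  0.1447  1.1386 -0.19  ]
[-0.7752  0.7875  0.8105  0.0005  0.0008 -0.0006]
```

step_arm([
  [[-0.25, 0.2, 0.26, 0, 0, 0, 0], [-0.5, 0.45, 0.52, 0, 0, 0, 0], [-0.77, 0.79, 0.8, 0, 0, 0, 0], [-0.77, 0.79, 0.8, 0, 0, 0, 0], [-0.77, 0.79, 0.8, 0, 0, 0, 0]],
])

```text
clock: 8.98
tool_pos: [0.4507, 0.0341, 0.1882]
tool_rot: [-1.567, 0.136, -0.132]
ft_force: [-1.2, -0.5, 0.5]
gripper_width: 1.002
```

Run:
```python
from h import *
o=bot.observe(); print(o["clock"],o["tool_pos"],o["joints"])
print(to(handle('C',0)-[0,0,.019],-9.9))
```

```text
8.975 [0.4507 0.0341 0.1882] [ 0.2326  0.3139 -0.4757  2.0652  0.196   0.8072 -0.5306]
[-0.0011  0.528   0.0049  0.0001  0.0024 -0.0029]
```

step_arm([
  [[0, 0.25, 0, 0, 0, 0, 0], [0, 0.42, 0, 0, 0, 0, 0], [0, 0.525, 0, 0, 0, 0, 0], [0, 0.525, 0, 0, 0, 0, 150], [0, 0.525, 0, 0, 0, 0, 255], [0, 0.525, 0, 0, 0, 0, 255], [0, 0.525, 0, 0, 0, 0, 255], [0, 0.525, 0, 0, 0, 0, 255], [0, 0.525, 0, 0, 0, 0, 255], [0, 0.525, 0, 0, 0, 0, 255]],
])

```text
clock: 10.22
tool_pos: [0.4509, 0.034, 0.1105]
tool_rot: [-1.567, 0.135, -0.135]
ft_force: [-0.8, -0.2, -0.3]
gripper_width: 0.227
```

Run:
```python
from h import *
o=bot.observe(); print(o["clock"],o["tool_pos"],o["ft_force"],o["gripper_width"],to(handle('C',0)-[0,0,.019],-9.9))
cap("side","s5.png")
```

```text
10.225 [0.4509 0.034  0.1105] [-0.7776 -0.1616 -0.3068] 0.22684207142582746 [-0.0038  0.0097  0.0053  0.      0.0009 -0.0001]
```

View pics/s5.png

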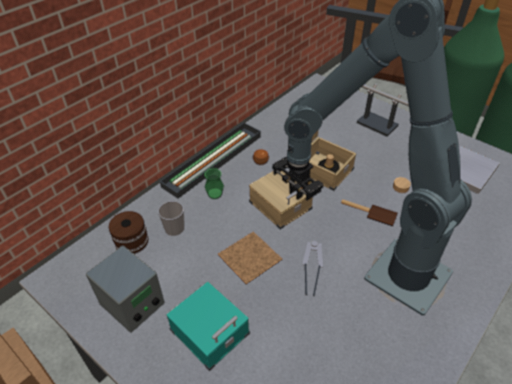

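step_arm([
  [[0, 0, 0, 0, 0, 0, 255], [0, 0, 0, 0, 0, 0, 255], [0, 0, 0, 0, 0, 0, 255]],
])

```text
clock: 10.65
tool_pos: [0.4488, 0.0342, 0.1102]
tool_rot: [-1.567, 0.138, -0.132]
ft_force: [-5.6, 1.8, 6.7]
gripper_width: 0.111
```

It is gripped now at about 10 mm. I'll run the same arc with the learnt offsets.

step_arm([
  [[0.012, -0.075, 0, 0, 0, 0, 255], [0.04, -0.15, 0, 0, 0, 0, 255], [0.073, -0.222, 0, 0, 0, 0, 255], [0.111, -0.292, 0, 0, 0, 0, 255], [0.155, -0.36, 0, 0, 0, 0, 255], [0.203, -0.424, 0, 0, 0, 0, 255], [0.256, -0.485, 0, 0, 0, 0, 255], [0.313, -0.542, 0, 0, 0, 0, 255], [0.374, -0.595, 0, 0, 0, 0, 255], [0.438, -0.644, 0, 0, 0, 0, 255], [0.506, -0.688, 0, 0, 0, 0, 255], [0.577, -0.727, 0, 0, 0, 0, 255]],
])

```text
clock: 12.15
tool_pos: [0.536, 0.0183, 0.2181]
tool_rot: [-1.567, 0.137, -0.134]
ft_force: [4.3, -1.9, -19.8]
gripper_width: 0.099
```

Run:
```python
from h import *
o=bot.observe(); print(o["clock"],o["tool_pos"],o["ft_force"],o["gripper_width"],lidang('C',o["tool_pos"]))
```

```text
12.15 [0.536  0.0183 0.2181] [  4.3455  -1.8606 -19.844 ] 0.09886718119673563 (np.float64(47.64210094545062), np.float64(0.1722314213463414))
```

step_arm([
  [[0.076, -0.026, 0, 0, 0, 0, 255], [0.151, -0.055, 0, 0, 0, 0, 255], [0.228, -0.079, 0, 0, 0, 0, 255], [0.306, -0.098, 0, 0, 0, 0, 255], [0.385, -0.11, 0, 0, 0, 0, 255], [0.465, -0.116, 0, 0, 0, 0, 255], [0.545, -0.116, 0, 0, 0, 0, 255], [0.625, -0.112, 0, 0, 0, 0, 255], [0.704, -0.103, 0, 0, 0, 0, 255], [0.784, -0.088, 0, 0, 0, 0, 255], [0.835, -0.075, 0, 0, 0, 0, 255], [0.835, -0.075, 0, 0, 0, 0, 255]],
])

```text
clock: 13.65
tool_pos: [0.6585, -0.0037, 0.2292]
tool_rot: [-1.569, 0.14, -0.132]
ft_force: [-4.8, -4.8, -14.1]
gripper_width: 0.089
```

Run:
```python
from h import *
o=bot.observe(); print(o["clock"],o["tool_pos"],o["ft_force"],o["gripper_width"],lidang('C',o["tool_pos"]))
```

```text
13.65 [ 0.6585 -0.0037  0.2292] [ -4.8456  -4.8027 -14.0871] 0.08871257421285546 (np.float64(90.58034781343945), np.float64(0.1689328770958281))
```

step_arm([
  [[0, 0, 0, 0, 0, 0, 185], [0, 0, 0, 0, 0, 0, 185], [0, 0, 0, 0, 0, 0, 185], [0, -0.2, 0, 0, 0, 0, 185], [0, -0.5, 0, 0, 0, 0, 185], [0, -0.65, 0, 0, 0, 0, 185], [0, -0.65, 0.4, 0, 0, 0, 185], [-0.2, -0.65, 0.8, 0, 0, 0, 185], [-0.4, -0.65, 1.0, 0, 0, 0, 100], [-0.4, -0.65, 1.0, 0, 0, 0, 100]],
])

```text
clock: 14.9
tool_pos: [0.6242, 0.1618, 0.3298]
tool_rot: [-1.564, 0.128, -0.129]
ft_force: [-0.8, -1.7, 0.4]
gripper_width: 0.476
```

Run:
```python
from h import *
o=bot.observe(); print(o["clock"],o["tool_pos"],o["ft_force"],o["gripper_width"],o["joints"])
cap("side","s6.png");cap("top","t6.png")
```

```text
14.9 [0.6242 0.1618 0.3298] [-0.8143 -1.6577  0.3855] 0.4764224707563624 [-0.0057  0.4949 -0.4698  1.4258  0.2242  1.272  -0.6561]
```

View pics/s6.png

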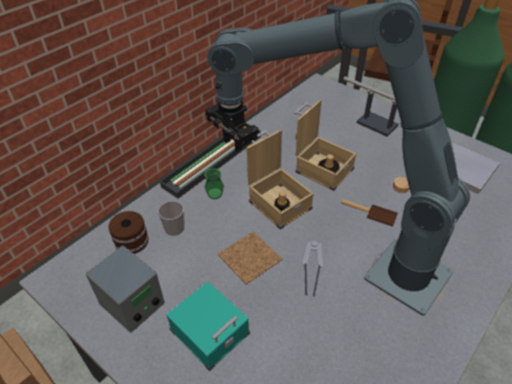

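View pics/t6.png

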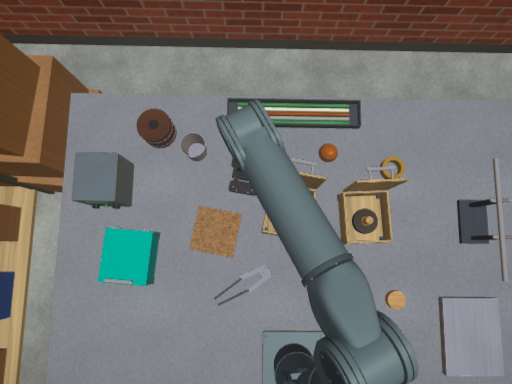

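Both lids stand upright. In the side view the stamp discs are at about (283,201) in the centre case and (330,160) in the right case. I'll compare their sizes and locate them.

Run:
```python
from h import *
s=cap("side");t=cap("top")
vis=[]
for nm,c,rs in (("side",s,[(300,135,358,188),(250,168,315,225)]),("top",t,[(342,190,392,243)])):
    for (x0,y0,x1,y1) in rs:
        hsv=cv2.cvtColor(c["img"],cv2.COLOR_RGB2HSV).astype(int)[y0:y1,x0:x1]
        m=hsv[...,2]<75
        m=cv2.morphologyEx(m.astype(np.uint8),cv2.MORPH_OPEN,np.ones((2,2)))
        for b,st,ce in blobs(m,25):
            cn=max(cv2.findContours(b.astype(np.uint8),cv2.RETR_EXTERNAL,cv2.CHAIN_APPROX_NONE)[0],key=cv2.contourArea)
            hull=cv2.convexHull(cn)
            el=cv2.fitEllipse(hull) if len(hull)>=5 else None
            print(nm,(x0,y0),st,ce+[x0,y0],el and (np.round(np.array(el[0])+[x0,y0],1),np.round(el[1],1),round(el[2])))
            if nm=="top":
                w=np.array([onz(c,u+x0,v+y0,.03)[:2] for u,v in hull[:,0]]).astype(np.float32); print(cv2.minEnclosingCircle(w))
    (x0,y0,x1,y1)=(245,130,365,230) if nm=="side" else (335,180,400,250)
    a=cv2.resize(c["img"][y0:y1,x0:x1],(720,600),interpolation=cv2.INTER_CUBIC); cv2.imwrite(f"pics/z7{nm}.png",a[...,::-1])
```

```text
side (300, 135) [20 25  7  9 41] [323.5366 163.9512] (array([326.5, 164. ]), array([ 8.1, 13.1]), 89)
side (300, 135) [30 26 10 12 72] [335.5417 167.2222] (array([334.3, 166.6]), array([10.3, 11.9]), 154)
side (250, 168) [26 32 14 11 75] [282.0933 206.    ] (array([282.4, 204. ]), array([12.3, 13.8]), 76)
top (342, 190) [ 11  21  24  22 242] [361.7934 219.8719] (array([364.2, 221. ]), array([20.8, 23.8]), 63)
((0.49473845958709717, -0.256937712430954), 0.043384552001953125)
```

View pics/z7side.png

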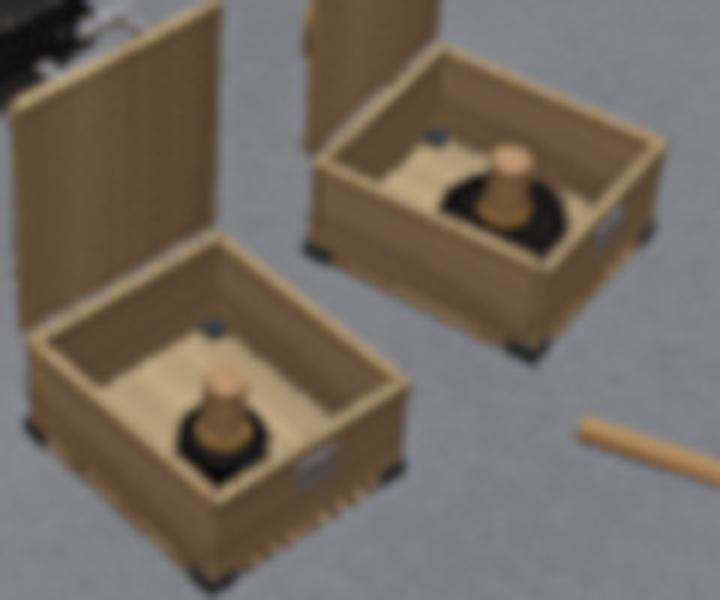

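View pics/z7top.png

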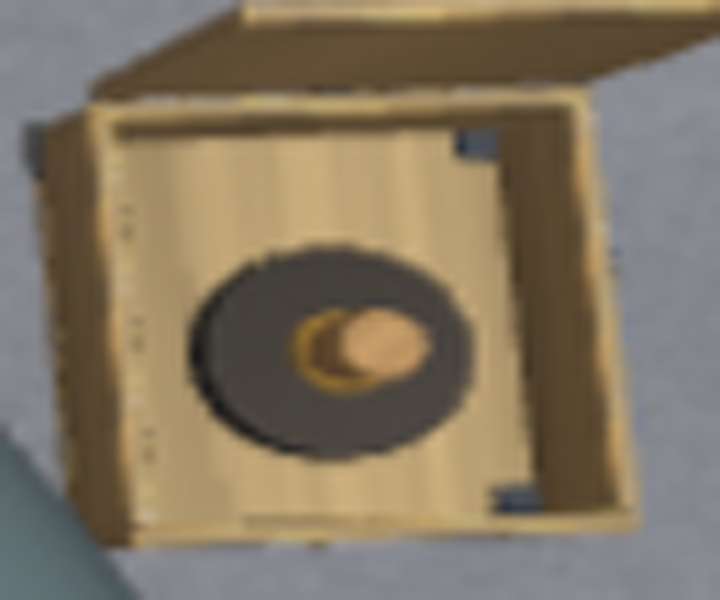

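The wider stamp is in the right case. Its disc is about 125 px wide against 90 px in the side crop, although it is further away, and its radius measures 43 mm against the 45 mm given. I'll get the centre two ways.

Run:
```python
from h import *
t=cap("top");s=cap("side")
print("disc top",onz(t,365.1,220.6,.03),"handle top",onz(t,369.2,219.5,.078))
# side handle top crop (512,157)/6
ps=(245+512/6-.5,130+157/6-.5); print("side handle top",onz(s,*ps,.078), "tri",tri(t,(369.2,219.5),s,ps))
o=bot.observe()
p=np.array([.494,-.258,.2]);
for y in (3.5,93.5,-86.5): print(y,to(np.array([.494,-.258,.24]),y))
print(o["joints"])
# rim of case R top face as check: centre of lid known
```

```text
disc top [ 0.4985 -0.2582  0.03  ] handle top [ 0.499  -0.2583  0.078 ]
side handle top [ 0.4968 -0.2589  0.078 ] tri (array([ 0.4982, -0.2593,  0.0769]), np.float64(0.002161440412410927))
3.5 [-0.3958  0.5892 -2.8601  0.0005 -0.3002  0.0006]
93.5 [-0.3958  0.5892 -2.8601  0.0009 -2.3002  0.0001]
-86.5 [-0.3958  0.5892 -2.8601 -0.0001  1.6998  0.0008]
[ 0.0003  0.4975 -0.4634  1.4242  0.2257  1.2723 -0.6556]
```

step_arm([
  [[-0.1, 0, -0.2, 0, 0.2, 0, 100], [-0.2, 0, -0.45, 0, 0.4, 0, 100], [-0.3, 0, -0.7, 0, 0.6, 0, 100], [-0.4, 0, -1.0, 0, 0.8, 0, 100], [-0.4, 0, -1.0, 0, 0.9, 0, 100], [-0.4, 0, -1.0, 0, 0.9, 0, 100]],
])

```text
clock: 15.95
tool_pos: [0.5416, 0.0173, 0.3285]
tool_rot: [-1.459, 0.687, -0.688]
ft_force: [-0.0, 0.7, 1.4]
gripper_width: 0.607
```

Run:
```python
from h import *
o=bot.observe(); print(o["clock"],o["tool_pos"],o["joints"])
print(to(np.array([.4975,-.258,.24]),-86.5))
```

```text
15.95 [0.5416 0.0173 0.3285] [ 0.1478  0.2832 -0.324   1.7051  0.097   1.1685 -1.0823]
[ 1.2273  0.59   -1.3958 -0.0006  0.8016  0.0004]
```

step_arm([
  [[0.2, 0, -0.22, 0, 0.2, 0, 100], [0.4, 0, -0.45, 0, 0.4, 0, 100], [0.6, 0, -0.68, 0, 0.6, 0, 100], [0.8, 0, -0.9, 0, 0.8, 0, 100], [0.8, 0, -0.9, 0, 0.8, 0, 100], [0.8, 0, -0.9, 0, 0.8, 0, 100]],
])

```text
clock: 16.7
tool_pos: [0.5145, -0.159, 0.3281]
tool_rot: [-1.239, 1.16, -1.159]
ft_force: [-0.2, 0.4, 0.3]
gripper_width: 0.61
```

Run:
```python
from h import *
o=bot.observe(); print(o["clock"],o["tool_pos"],o["joints"])
print(to(np.array([.4975,-.258,.20]),-86.5))
```

```text
16.7 [ 0.5145 -0.159   0.3281] [ 0.3281  0.2633 -0.1358  1.722   0.0375  1.1589 -1.3219]
[ 0.6514  0.8537 -0.1575 -0.0003  0.0075 -0.0011]
```

step_arm([
  [[0.25, 0, -0.06, 0, 0, 0, 100], [0.5, 0.2, -0.12, 0, 0, 0, 100], [0.65, 0.5, -0.158, 0, 0.008, 0, 100], [0.65, 0.85, -0.158, 0, 0.008, 0, 100], [0.65, 0.85, -0.158, 0, 0.008, 0, 100]],
])

```text
clock: 17.32
tool_pos: [0.4948, -0.2562, 0.1975]
tool_rot: [-1.239, 1.171, -1.158]
ft_force: [0.5, 0.2, 1.0]
gripper_width: 0.609
```

Run:
```python
from h import *
o=bot.observe(); print(o["clock"],o["tool_pos"],o["joints"])
print(to(np.array([.4975,-.258,.044]),-86.5))
```

```text
17.325 [ 0.4948 -0.2562  0.1975] [ 0.4594  0.4346 -0.0796  1.8156  0.041   0.9009 -1.1482]
[ 0.0182  1.0234  0.0243  0.0084  0.0001 -0.0059]
```

step_arm([
  [[0, 0.3, 0, 0, 0, 0, 100], [0.0, 0.55, 0, 0, 0, 0, 100], [0.0, 0.75, 0, 0, 0, 0, 100], [0.0, 0.9, 0, 0, 0, 0, 100], [0.0, 1.0, 0, 0, 0, 0, 100], [0.0, 1.0, 0, 0, 0, 0, 100], [0.0, 1.0, 0, 0, 0, 0, 100]],
])

```text
clock: 18.2
tool_pos: [0.4977, -0.2592, 0.0521]
tool_rot: [-1.235, 1.165, -1.168]
ft_force: [-0.3, 0.2, 0.2]
gripper_width: 0.607
```

Run:
```python
from h import *
o=bot.observe(); print(o["clock"],o["tool_pos"],o["ft_force"])
print(to(np.array([.4975,-.258,.044]),-86.5))
s=cap("side");t=cap("top")
for c,n,(x0,y0,x1,y1) in ((s,"s",(275,90,395,190)),(t,"t",(325,170,445,270))):
    a=cv2.resize(c["img"][y0:y1,x0:x1],(720,600),interpolation=cv2.INTER_CUBIC); cv2.imwrite(f"pics/{n}8.png",a[...,::-1])
```

```text
18.2 [ 0.4977 -0.2592  0.0521] [-0.2733  0.1689  0.2418]
[-0.0081  0.0538 -0.0007 -0.0024 -0.0041  0.0011]
```

View pics/s8.png

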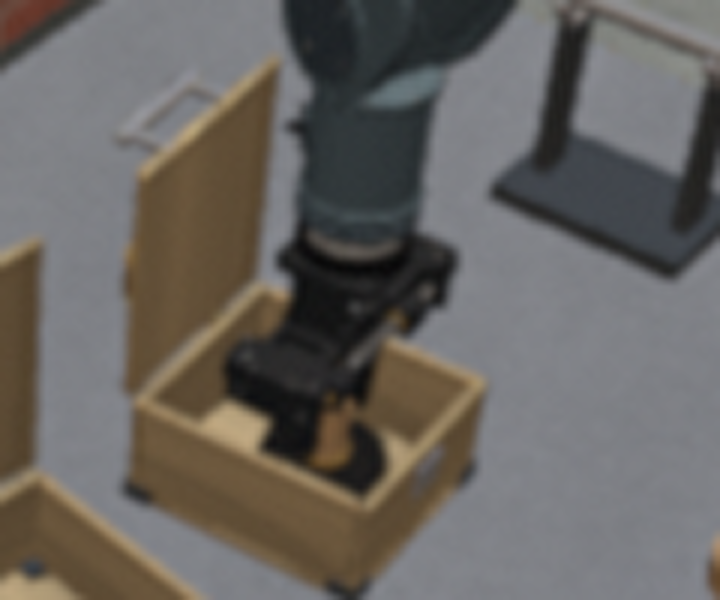

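View pics/t8.png

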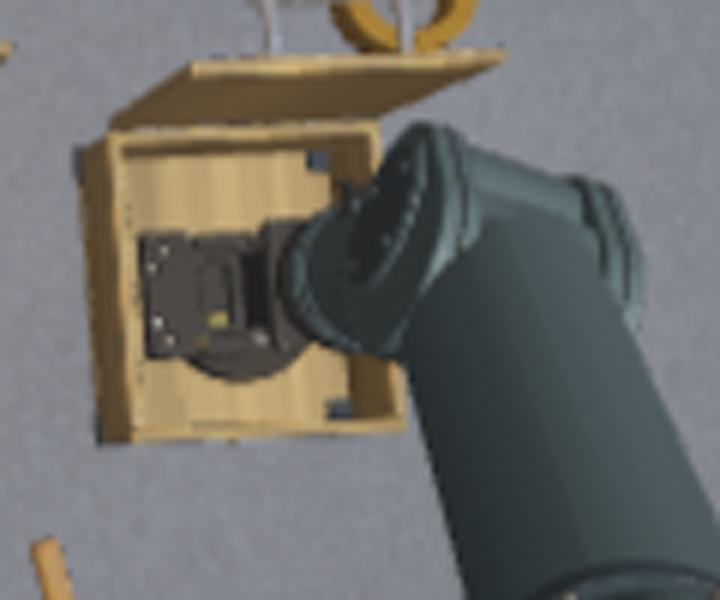

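The fingers straddle the beech handle at side crop (335,430), and the body is clear of the lid and walls. I'll lower 7 mm and close.

step_arm([
  [[0, 0.03, 0, 0, 0, 0, 100], [0, 0.05, 0, 0, 0, 0, 100], [0, 0.05, 0, 0, 0, 0, 200], [0, 0.05, 0, 0, 0, 0, 255], [0, 0.05, 0, 0, 0, 0, 255], [0, 0.05, 0, 0, 0, 0, 255], [0, 0.05, 0, 0, 0, 0, 255], [0, 0.05, 0, 0, 0, 0, 255]],
])

```text
clock: 19.3
tool_pos: [0.4965, -0.2589, 0.0433]
tool_rot: [-1.236, 1.167, -1.167]
ft_force: [-0.2, 0.7, 1.0]
gripper_width: 0.312
```

Run:
```python
from h import *
o=bot.observe(); print(o["clock"],o["tool_pos"],o["ft_force"],o["gripper_width"]*88)
```

```text
19.3 [ 0.4965 -0.2589  0.0433] [-0.1893  0.7233  1.0172] 27.41651492528886
```

step_arm([
  [[0, 0, 0, 0, 0, 0, 255], [0, -0.04, 0, 0, 0, 0, 255], [0, -0.12, 0, 0, 0, 0, 255], [0, -0.24, 0, 0, 0, 0, 255], [0, -0.38, 0, 0, 0, 0, 255], [0, -0.54, 0, 0, 0, 0, 255], [0, -0.7, 0, 0, 0, 0, 255], [0, -0.86, 0, 0, 0, 0, 255], [0, -0.96, 0, 0, 0, 0, 255], [0, -1.0, 0, 0, 0, 0, 255], [0, -1.0, 0, 0, 0, 0, 255]],
])

```text
clock: 20.68
tool_pos: [0.4964, -0.259, 0.1933]
tool_rot: [-1.236, 1.167, -1.167]
ft_force: [-0.1, 0.4, -2.5]
gripper_width: 0.312
```

Run:
```python
from h import *
o=bot.observe(); print(o["clock"],o["tool_pos"],o["ft_force"],o["gripper_width"]*88)
cap("side","s9.png"); print(to([.5,-.11,.23],-70))
```

```text
20.675 [ 0.4964 -0.259   0.1933] [-0.0728  0.3898 -2.5401] 27.468405234027735
[-0.9896 -0.248   0.0826  0.0011 -0.3716 -0.0007]
```

View pics/s9.png

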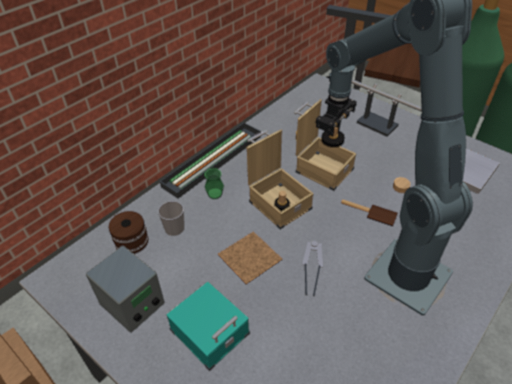

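The wide stamp is held at (333,138), clear of the case. The narrow stamp is still in the centre case. I'll carry the wide one towards the pad.

step_arm([
  [[-0.06, -0.08, 0, 0, -0.03, 0, 255], [-0.18, -0.16, 0, 0, -0.08, 0, 255], [-0.34, -0.22, 0, 0, -0.14, 0, 255], [-0.52, -0.25, 0, 0, -0.2, 0, 255], [-0.7, -0.25, 0, 0, -0.26, 0, 255], [-0.86, -0.25, 0, 0, -0.32, 0, 255], [-0.96, -0.25, 0, 0, -0.36, 0, 255], [-1.0, -0.25, 0, 0, -0.37, 0, 255], [-1.0, -0.25, 0, 0, -0.37, 0, 255]],
])

```text
clock: 21.85
tool_pos: [0.4879, -0.1095, 0.2307]
tool_rot: [-1.354, 0.95, -0.95]
ft_force: [0.4, -1.1, -1.9]
gripper_width: 0.31
```

Run:
```python
from h import *
o=bot.observe(); print(o["clock"],o["tool_pos"],o["ft_force"],o["gripper_width"]*88,o["joints"])
print(to([.47,.04,.23],-53),to([.4546,.2813,.23],-20))
```

```text
21.85 [ 0.4879 -0.1095  0.2307] [ 0.4113 -1.1158 -1.9408] 27.246602153532685 [ 0.2988  0.3013 -0.2013  1.9273  0.075   0.9201 -1.1624]
[-0.978   0.0041  0.2271  0.0003 -0.3798  0.0002] [-2.5255  0.0037  0.6784  0.0004 -1.1131  0.0001]
```

step_arm([
  [[-0.06, 0, 0.01, 0, -0.03, 0, 255], [-0.18, 0, 0.04, 0, -0.08, 0, 255], [-0.34, 0, 0.08, 0, -0.14, 0, 255], [-0.52, 0, 0.12, 0, -0.2, 0, 255], [-0.7, 0, 0.16, 0, -0.26, 0, 255], [-0.86, 0, 0.2, 0, -0.32, 0, 255], [-0.94, 0, 0.22, 0, -0.36, 0, 255], [-0.98, 0, 0.23, 0, -0.38, 0, 255], [-0.98, 0, 0.23, 0, -0.38, 0, 255]],
])

```text
clock: 22.98
tool_pos: [0.4703, 0.0404, 0.2307]
tool_rot: [-1.448, 0.721, -0.722]
ft_force: [-0.8, 0.5, -3.1]
gripper_width: 0.309
```

Run:
```python
from h import *
o=bot.observe(); print(o["clock"],o["tool_pos"],o["ft_force"],o["gripper_width"]*88,o["joints"])
print(to([.46,.165,.21],-36),to([.4546,.2813,.23],-20))
```

```text
22.975 [0.4703 0.0404 0.2307] [-0.8283  0.484  -3.0838] 27.223210028903708 [ 0.1096  0.2653 -0.3385  1.9865  0.111   0.9074 -1.2111]
[-0.7047  0.1377  0.445   0.0003 -0.3774  0.0002] [-1.3454  0.0042  0.8831  0.0003 -0.7329  0.0001]
```

step_arm([
  [[-0.05, 0, 0.03, 0, -0.03, 0, 255], [-0.17, 0, 0.1, 0, -0.08, 0, 255], [-0.33, 0, 0.2, 0, -0.14, 0, 255], [-0.5, 0, 0.31, 0, -0.2, 0, 255], [-0.66, 0, 0.42, 0, -0.26, 0, 255], [-0.74, 0, 0.47, 0, -0.32, 0, 255], [-0.76, 0, 0.48, 0, -0.38, 0, 255], [-0.76, 0, 0.48, 0, -0.38, 0, 255]],
])

```text
clock: 23.98
tool_pos: [0.4591, 0.1743, 0.2306]
tool_rot: [-1.515, 0.49, -0.49]
ft_force: [-0.1, 0.4, -3.2]
gripper_width: 0.312
```

Run:
```python
from h import *
o=bot.observe(); print(o["clock"],o["tool_pos"],o["ft_force"],o["gripper_width"]*88,o["joints"])
print(to([.4546,.2813,.23],-20))
```

```text
23.975 [0.4591 0.1743 0.2306] [-0.0634  0.4155 -3.1721] 27.435797610137076 [-0.074   0.3128 -0.4547  1.9367  0.1699  0.9297 -1.2378]
[-0.4421  0.0036  0.5606  0.0009 -0.3527 -0.    ]
```

step_arm([
  [[-0.04, 0, 0.05, 0, -0.03, 0, 255], [-0.14, 0, 0.18, 0, -0.1, 0, 255], [-0.28, 0, 0.35, 0, -0.2, 0, 255], [-0.4, 0.05, 0.5, 0, -0.28, 0, 255], [-0.44, 0.15, 0.56, 0, -0.35, 0, 255], [-0.44, 0.32, 0.56, 0, -0.35, 0, 255], [-0.44, 0.5, 0.56, 0, -0.35, 0, 255], [-0.44, 0.66, 0.56, 0, -0.35, 0, 255], [-0.44, 0.74, 0.56, 0, -0.35, 0, 255], [-0.44, 0.75, 0.56, 0, -0.35, 0, 255], [-0.44, 0.75, 0.56, 0, -0.35, 0, 255]],
])

```text
clock: 25.35
tool_pos: [0.4552, 0.2821, 0.1188]
tool_rot: [-1.553, 0.275, -0.276]
ft_force: [-0.1, 0.4, -2.2]
gripper_width: 0.305
```

Run:
```python
from h import *
o=bot.observe(); print(o["clock"],o["tool_pos"],o["ft_force"],o["gripper_width"]*88,o["tool_rot"])
print(to([.4546,.2813,.0433],-20))
s=cap("side");t=cap("top")
for c,n,(x0,y0,x1,y1) in ((s,"s",(185,140,345,300)),(t,"t",(180,180,300,280))):
    a=cv2.resize(c["img"][y0:y1,x0:x1],(640,600),interpolation=cv2.INTER_CUBIC); cv2.imwrite(f"pics/{n}10.png",a[...,::-1])
```

```text
25.35 [0.4552 0.2821 0.1188] [-0.1345  0.4119 -2.1935] 26.870699812070946 [-1.5525  0.2748 -0.2759]
[-0.0024  0.5033 -0.0068 -0.001  -0.0023  0.0007]
```

View pics/s10.png

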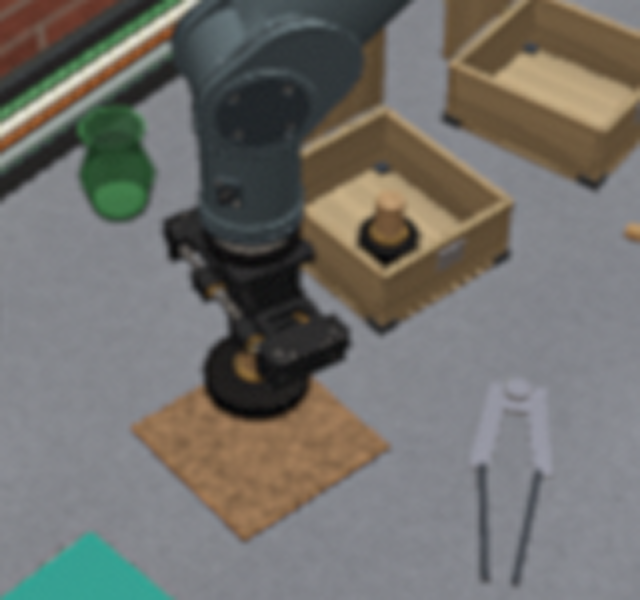

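View pics/t10.png

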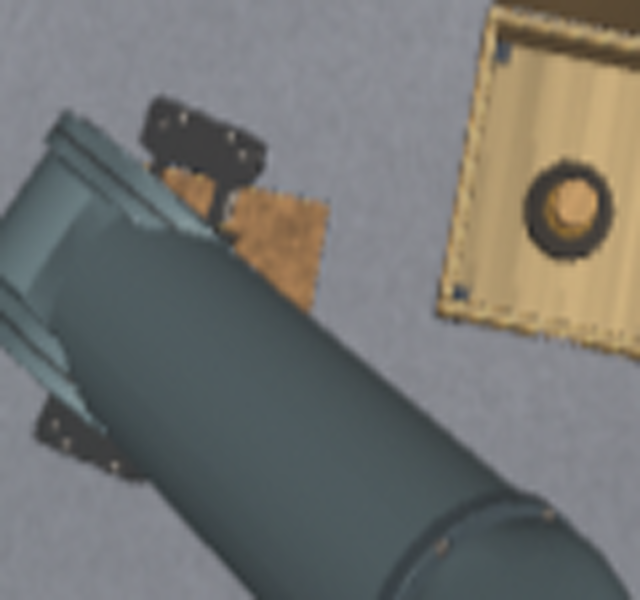

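The stamp hangs upright over the pad, and the narrow one is confirmed small in the centre case at top crop (568,210). I'll lower gently.

step_arm([
  [[0, 0.08, 0, 0, 0, 0, 255], [0, 0.2, 0, 0, 0, 0, 255], [0, 0.32, 0, 0, 0, 0, 255], [0, 0.41, 0, 0, 0, 0, 255], [0, 0.455, 0, 0, 0, 0, 255], [0, 0.48, 0, 0, 0, 0, 255], [0, 0.49, 0, 0, 0, 0, 255], [0, 0.49, 0, 0, 0, 0, 255]],
])

```text
clock: 26.45
tool_pos: [0.455, 0.2819, 0.045]
tool_rot: [-1.553, 0.275, -0.276]
ft_force: [-0.4, -0.5, -2.1]
gripper_width: 0.305
```

step_arm([
  [[0, 0.007, 0, 0, 0, 0, 255], [0, 0.014, 0, 0, 0, 0, 255], [0, 0.014, 0, 0, 0, 0, 255]],
])

```text
clock: 26.82
tool_pos: [0.4551, 0.2819, 0.0432]
tool_rot: [-1.553, 0.275, -0.276]
ft_force: [-1.4, -1.4, 4.5]
gripper_width: 0.311
```

Run:
```python
from h import *
o=bot.observe(); print(o["clock"],o["tool_pos"],o["ft_force"],o["gripper_width"]*88)
c=cap("side");a=cv2.resize(c["img"][140:300,185:345],(600,600),interpolation=cv2.INTER_CUBIC); cv2.imwrite("pics/s11.png",a[...,::-1])
```

```text
26.825 [0.4551 0.2819 0.0432] [-1.415  -1.4287  4.4646] 27.40671585027393
```

View pics/s11.png

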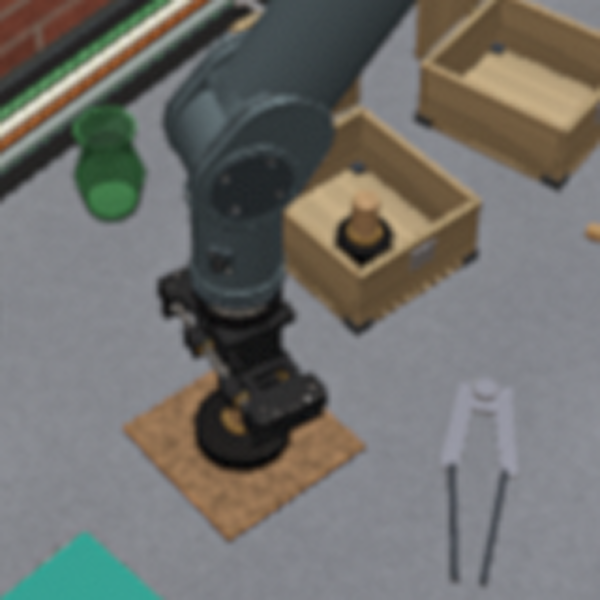

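The vertical force has changed from −2 to +4.5 N, so the stamp is resting on the pad near its middle. I'll release, wait for the fingers to open, then rise straight up.

step_arm([
  [[0, 0, 0, 0, 0, 0, 120], [0, 0, 0, 0, 0, 0, 60], [0, 0, 0, 0, 0, 0, 60], [0, 0, 0, 0, 0, 0, 60], [0, -0.1, 0, 0, 0, 0, 60], [0, -0.3, 0, 0, 0, 0, 60], [0, -0.6, 0, 0, 0, 0, 60], [0, -0.95, 0, 0, 0, 0, 60], [0, -1.0, 0, 0, 0, 0, 60], [0, -1.0, 0, 0, 0, 0, 60]],
])

```text
clock: 28.12
tool_pos: [0.455, 0.2817, 0.1934]
tool_rot: [-1.553, 0.275, -0.277]
ft_force: [-0.8, -0.6, -0.6]
gripper_width: 0.76
```

Run:
```python
from h import *
o=bot.observe(); print(o["clock"],o["tool_pos"],o["ft_force"],o["gripper_width"]*88); print(to([.5,.0,.3],-20))
cap("side","s12.png")
```

```text
28.125 [0.455  0.2817 0.1934] [-0.8335 -0.5852 -0.6199] 66.84872534939309
[ 0.9288 -0.7111 -1.6596 -0.001  -0.0029  0.0014]
```

View pics/s12.png

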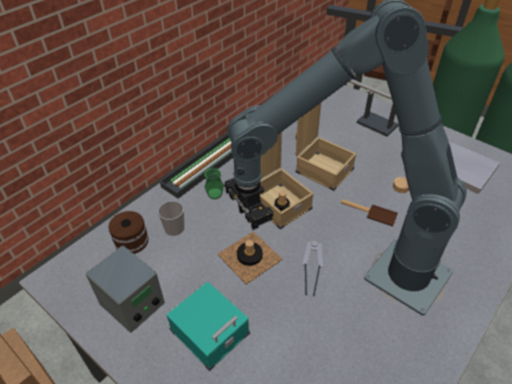

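The stamp stands on the pad at about (249,250), released. I'll move up and aside so the top camera can verify.

step_arm([
  [[0, -0.3, 0, 0, 0, 0, 60], [0, -0.6, 0, 0, 0, 0, 60], [0, -0.7, -0.2, 0, 0, 0, 60], [0.15, -0.7, -0.5, 0, 0, 0, 60], [0.3, -0.7, -0.8, 0, 0, 0, 60], [0.35, -0.7, -1.0, 0, 0, 0, 60], [0.35, -0.7, -1.0, 0, 0, 0, 60]],
])

```text
clock: 29.05
tool_pos: [0.4518, 0.1201, 0.2961]
tool_rot: [-1.555, 0.281, -0.277]
ft_force: [-0.3, 1.3, -0.7]
gripper_width: 0.762
```

Run:
```python
from h import *
o=bot.observe(); print(o["clock"],o["tool_pos"],o["ft_force"])
t=cap("top","t13.png"); s=cap("side","s13.png")
hsv=cv2.cvtColor(t["img"],cv2.COLOR_RGB2HSV).astype(int)[195:265,180:250]
m=hsv[...,2]<75
for b,st,ce in blobs(m,60):
    cn=max(cv2.findContours(b.astype(np.uint8),cv2.RETR_EXTERNAL,cv2.CHAIN_APPROX_NONE)[0],key=cv2.contourArea)
    w=np.array([onz(t,u+180,v+195,.03)[:2] for u,v in cv2.convexHull(cn)[:,0]]).astype(np.float32)
    cc,r=cv2.minEnclosingCircle(w); d=np.array(cc)-[.4546,.2813]; a=np.radians(-10.5)
    print(st,cc,r,"pad frame",d@[np.cos(a),np.sin(a)],d@[-np.sin(a),np.cos(a)])
a=cv2.resize(t["img"][180:280,180:300],(720,600),interpolation=cv2.INTER_CUBIC); cv2.imwrite("pics/t14.png",a[...,::-1])
H,S,V=np.moveaxis(cv2.cvtColor(t["img"],cv2.COLOR_RGB2HSV).astype(int),2,0)
for nm,mm in (("v",(H>50)&(H<75)&(S>90)),("p",(H<16)&(S>170)&(V>120))):
    for b,st,ce in blobs(mm,120): print(nm,st,ce)
```

```text
29.05 [0.4518 0.1201 0.2961] [-0.3134  1.2952 -0.6986]
[ 23  24  25  24 381] (0.4564322829246521, 0.27995187044143677) 0.04370548203587532 pad frame 0.002047278276246075 -0.0009916479628650572
[ 58  43  12  23 168] (0.392505407333374, 0.1665898561477661) 0.03964972868561745 pad frame -0.040150549628453075 -0.1241051526148996
v [238 102 111   6 389] [293.9434 104.6298]
v [238 120 111   4 298] [291.2215 121.6208]
v [247 134  19  23 313] [255.377 145.885]
p [239 112 110   4 263] [295.1103 113.2243]
p [322 145  15  14 173] [328.8382 151.5029]
```

View pics/t14.png

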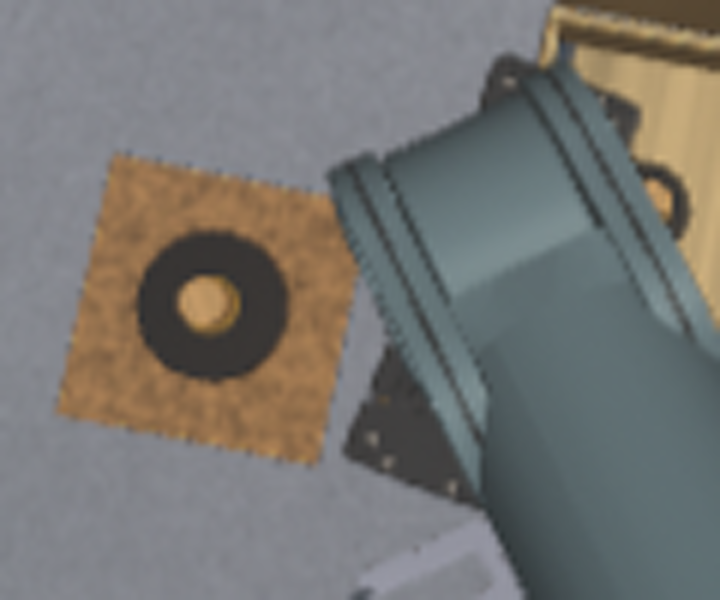

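View pics/s13.png

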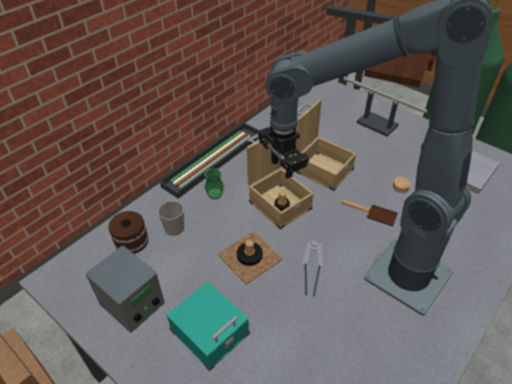

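The wide stamp is centred on the pad within about 2 mm and upright. The narrow stamp is in its case, the vase and paperweight have not moved, and the robot touches nothing. Handing in.

```bash
python3 -c "
from cell import hand_in
print(hand_in())"
```

```text
the job is handed in; nothing more can be done
None
```

I raised both lids to upright, about 90° by arm kinematics. With both up I compared the stamps: the wider one was in the right-hand case. I lifted it out, carried it to the cork pad, lowered it until the force showed contact, then released it. I handed in at about 29 s of the 72 s allowed.

**Last checks before handing in**
- **Wide stamp:** its centre is about 2 mm and −1 mm from the pad's centre along the pad's sides. The measured disc radius is 43.7 mm against 45 mm given. It looks upright in both views.
- **Narrow stamp:** it is upright in the centre case, judged by eye; I did not measure its position again.
- **Vase and paperweight:** both are within 0.1 px of their starting image positions.
- **Robot:** the force reading was about 1.5 N with the gripper raised and clear, so it is touching nothing.

**Disagreements**
- Both handle bars were about 2 mm nearer the robot than the camera estimate. This gave wrist forces of up to about 23 N while opening the lids, and I corrected the arcs for it.
- The two estimates of the wide stamp's position agreed within about 2 mm.

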